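Move the charged battery pack from the charger to the work lamp

TASK

The battery pack in the charger is full: pinch its two white side tabs together to free it, draw it straight up out of the charger, and press it into the socket on top of the white work lamp until it is fully home, then let go so that both tabs spring out and the lamp's catches hold it down. How deep the lamp's seat lies is not known, so go by feel and press gently, with never more than about 40 N, and do not wrench the pack while the charger still holds it. Leave the things lying about where they are.

Things in the scene. Friction and masses are not known exactly. Their poses are not given: they have to be found in the camera images.
- pack: battery pack, 0.3 kg plus or minus a fifth. Origin: centre of its underside; z up, x along its length, y from tab to tab; a half turn about z makes no difference. Grey head 58 (x) x 34 (y) mm, 56 to 98 mm above the underside; below it a black stem 46 x 31 mm, its lowest 3 mm stepped in to 40 x 25 mm. A white sprung tab on each y side: button on the head, barb on the stem, one piece.
- pack_grip (a point): centre of the pack's head half-way between the two buttons, 82 mm above the pack's underside; axes as the pack's. Grasp the pack here, fingers closing along y, so that both buttons go flush and the head is clamped: 45 mm over the buttons at rest, 34 mm with both flush.
- charger_mouth (a point): centre of the pocket's mouth in the top of the grey charger, 64 mm above the table; z up, x and y as the pack's. Pocket 50 (x) x 34 (y) mm, floor 52 mm below the mouth; ledges on its y sides, undersides 20 mm above the floor, hold the barbs. The pack starts standing on this floor, caught by both barbs, its head 4 mm above the rim, the button centres 30 mm above the mouth.
- lamp_mouth (a point): centre of the socket's mouth in the top of the white lamp, 76 mm above the table; z up; the pack's x goes along its x, either way round. Socket 50 (x) x 34 (y) mm, bevelled mouth. Its seat lies 36 to 54 mm below the mouth, different each time and hidden. Two ledges 20 mm above the seat catch the barbs when the pack is let go on, or under 2 mm above, the seat; it then springs up 2 mm against them.
- lamp: white work lamp, fixed, 108 (x) x 92 (y) x 76 mm, black corners, light panel on its front; origin on the table under the socket's centre, axes as its mouth's
- charger: grey battery charger, fixed, 100 (x) x 80 (y) x 64 mm; origin on the table under the pocket's centre, axes as its mouth's
- lamp_plunger (a joint): damped copper spring plate in the lamp's seat, m of travel down: 0 free (7 mm above the seat), 0.007 flush with the seat (then the stop is hard), 0.005 with the pack latched. It pushes up with 6 N when first touched, 9.5 N when flush (1 to 3 N more while moving), more than the pack weighs: a pack that is not latched is pushed up again.
- pack_tab_l (a joint): tab on the pack's +y side, m of inward travel: 0 sprung out, 0.0055 flush with the head (needs 6 N). Button 12 (x) x 16 (z) mm, centre 82 mm above the underside, 5.5 mm proud at rest. Barb: flat top 18 mm above the underside, bevelled below, standing 5 mm out from the stem at rest, within the stem at flush; free of the ledge from about 0.004 to 0.005.
- pack_tab_r (a joint): tab on the pack's -y side, m of inward travel: 0 sprung out, 0.0055 flush with the head (needs 6 N). Button 12 (x) x 16 (z) mm, centre 82 mm above the underside, 5.5 mm proud at rest. Barb: flat top 18 mm above the underside, bevelled below, standing 5 mm out from the stem at rest, within the stem at flush; free of the ledge from about 0.004 to 0.005.
- screwdriver: black-handled screwdriver, 169 x 28 x 31 mm, bystander; origin under its middle
- tape_roll: roll of masking tape, 96 mm across, 24 mm high, bystander; origin under its middle
- hinge: steel butt hinge, 61 x 63 x 6 mm, bystander; origin under its middle
- oak_piece: wooden offcut, 30 x 60 x 30 mm, bystander; origin under its middle
Not all that is in view belongs to the job. What is shaped like the pack but turquoise is not meant.

How it is judged:
On the way, in this order (a step that is already met when the one before it is completed fails the run):
1. both tabs are squeezed in while the pack stands in the charger (value of joint each of pack_tab_l, pack_tab_r above 0.0035 m and distance between pack and charger_mouth below 0.059 m), for 0.1 s.
2. the pack is drawn up clear of the charger (z of pack in the frame of charger_mouth above 0.005 m), for 0.1 s.
3. the pack is pressed down on the lamp's spring plate (value of joint lamp_plunger above 0.0045 m and horizontal distance between pack and lamp_mouth below 0.005 m), for 0.1 s.
At the end, for the whole second after the job is handed in: The pack stands in the lamp's socket, centred within 5 mm and upright within 0.08 rad, released and at rest, both tabs sprung out (less than 2.5 mm in) under the ledges, and holds the spring plate down by more than 3.5 mm (value of joint lamp_plunger above 0.0035 m and horizontal distance between pack and lamp_mouth below 0.005 m and angle between pack's own z axis and vertical below 0.08 rad and value of joint each of pack_tab_l, pack_tab_r below 0.0025 m and linear speed of pack below 0.01 m/s); the robot touches nothing.
It fails at once if the pack is forced against the lamp with more than 45 N (contact force between pack and lamp above 45 N).
It fails at once if the pack is wrenched in the charger with more than 60 N (contact force between pack and charger above 60 N).
It fails at once if the screwdriver, tape roll, hinge or wooden offcut is shifted by more than 30 mm (distance of any of screwdriver, tape_roll, hinge, oak_piece from where it was at the start of the episode above 0.03 m).
It also fails if it takes over 54 s, if anything falls off the work surface, if the arm or the gripper's body presses on something with over 40 N, if the wrist force passes 120 N, or if a joint passes its speed limit or range.

ROBOT

A 6-joint arm with a two-finger parallel gripper is mounted at the origin on a cart in front of the work surface, level with it; the furniture and walls round the work are solid. World frame = base frame: x ahead of the robot, y to its left, z up, the work surface at z = 0. Lengths are in m, angles in rad, forces in N, time in s.
With the tool pointing down it reaches from about 0.375 to 0.9 m from the base axis. Payload 3.1 kg.
Tool frame: the origin (TCP) lies on the centre line of the jaws, within the pads' length; the fingertips stand robot.tip_reach ahead of it and the grasp point (between the pads) is the TCP (robot.tip_reach is the distance from the TCP to the fingertips, in m); z points along the fingers, y is the direction in which the jaws open and shut (so a half turn about z gives the same grasp; the last joint's range is limited). The gripper opens to 87 mm and grips with 3 to 60 N. Pads are 19 mm wide; open, the fingers measure 117 mm over their backs; the gripper's body (75 mm by 190 mm) begins 51 mm behind the grasp point.
Start: joints at [-1.462, 0.527, 1.433, -0, 1.181, -0.178], TCP at [0.177, -0.599, 0.242] pointing down, gripper open.
Joint ranges: [-3.08, 3.08], [-0.75, 2.2], [0.22, 2.44], [-1.43, 4.57], [0, 2.65], [-2.85, 2.85]. Speed limits (rad/s): [2.79, 2.79, 3.14, 3.14, 3.14, 3.14].

INTERFACE

Orientations are given as a unit quaternion [x, y, z, w].
In Python, from rig import telemetry, viewer, robot gives the robot as it stands. The module is installed in compiled form; this text tells all that it offers.
- The arm moves only by the tool step_arm, never from a script. Its argument "targets" is a list of rows, each an object of numbers: "dx", "dy", "dz": the shift along the tool's x, y, z in m; "rx", "ry", "rz": the turn, a rotation vector about the tool's x, y, z in degrees. In form: [{"dx": .., "dy": .., "dz": .., "rx": .., "ry": .., "rz": ..}, ...]. A call has exactly 5 rows; each row is the pose to reach, as a shift and turn from the pose measured when the call began, along the tool's axes at that moment; what a row does not reach only later rows make up. A row lasts 1/8 s, in which the tool goes at most 62.5 mm and 10.7 degrees, less where a joint would pass 70% of its speed; a pose out of reach is approached as far as the arm can. A call with a gripper value outside its range is refused whole. "gripper" is the opening, from 0 (shut) to 1 (fully open), set as the call begins (left out, the last holds). The fingers move at their own pace and stop on an object; "force" is the grip in N (left out, the last holds). Time passes only in rows, so rows that repeat a pose let the fingers close, or fill a call up. It gives the time, the measured TCP pose, the force and the opening at its end, in the units of the state.
- telemetry.get_obs(): the state, without advancing time (a new reading comes with each control period).
- viewer.camera(name): name is "scene" or "top"; returns a dict with "img" (420x560x3 uint8, blue, green, red), "depth" (420x560 float32, m along the optical axis (not along the pixel's ray), 0 where there is no reading), "K" (3x3 intrinsics, pixels), "k1" (the pictures are not rectified: a ray, as slopes to the right and down, at radius r is drawn at 1 + k1 r^2 times it, then the intrinsics apply), "R" (3x3) and "t" (3): a world point X has camera coordinates R X + t. Camera axes: x right, y down, z forward; pixel columns grow to the right and rows downward; lengths in m; the calibration is good to about 2 mm. A picture is of the moment at which its call begins.
- robot.hand_in(): hands the job in, once; it reports no verdict.
The state is a dict: "time": time; "q": joint angles; "joint_velocities": joint speeds; "joint_torque": joint torques, N m; "position": TCP position; "tool_rot": TCP orientation; "ft_force": force on the tool from outside, world axes, zero at the start; "moment": the same for the moment, N m; "grip_width": finger opening in m.
Only numpy, scipy, OpenCV 4.12 (cv2) and the standard library are available. Lean on these libraries where they do the work, as an engineer would, in place of code of your own. Each camera call takes 0.05 s, during which the arm holds its last target.

## Working session

There is one attempt and no reset: what is moved stays moved. The work goes in short steps, Python scripts to look and compute and a tool call to move; the robot and the scene stay as the last step left them, time stands still between calls to the robot, and variables do not carry over. Pictures are saved under pics/ and viewed, and the job is handed in when it is done.

Besides the shell and the picture viewer there is one more tool, called as name(argument=value, ...) on one line, values as JSON. step_arm: Moves the arm, as the interface text tells. Its arguments: {"type":"object","properties":{"targets":{"type":"array"},"gripper":{"type":"number"},"force":{"type":"number"}},"required":["targets"]}

```bash
mkdir -p pics
cat > h.py <<'E'
import numpy as np, cv2
from rig import telemetry, viewer, robot
def px2ray(c,u,v):
    K=c["K"];xd=(u-K[0,2])/K[0,0];yd=(v-K[1,2])/K[1,1]
    x,y=xd,yd
    for _ in range(20):
        s=1+c["k1"]*(x*x+y*y);x,y=xd/s,yd/s
    return np.array([x,y,1.])
def onplane(c,u,v,z):
    d=c["R"].T@px2ray(c,u,v);o=-c["R"].T@c["t"]
    return o+d*(z-o[2])/d[2]
def cloud(c):
    K=c["K"];h,w=c["depth"].shape
    u,v=np.meshgrid(np.arange(w),np.arange(h))
    xd=(u-K[0,2])/K[0,0];yd=(v-K[1,2])/K[1,1];x,y=xd,yd
    for _ in range(20):
        s=1+c["k1"]*(x*x+y*y);x,y=xd/s,yd/s
    P=np.stack([x,y,np.ones_like(x)],-1)*c["depth"][...,None]
    return (P-c["t"])@c["R"]
E
python3 - <<'E'
from h import *
import pickle
for n in("scene","top"):
    c=viewer.camera(n);cv2.imwrite(f"pics/{n}0.png",c["img"]);pickle.dump(dict(c),open(n+"0.pkl","wb"))
    print(n,c["K"],c["k1"],-c["R"].T@c["t"])
print(telemetry.get_obs(),robot.tip_reach)
E
```

```text
scene [[473.55853214   0.         274.72962857]
 [  0.         473.55853214 208.24541797]
 [  0.           0.           1.        ]] -0.13260299497206054 [-0.13315159  0.55128172  1.07000877]
top [[417.40790539   0.         281.58093759]
 [  0.         417.40790539 213.16315502]
 [  0.           0.           1.        ]] -0.022692041350481543 [ 0.46998548 -0.02825913  1.11330212]
{'time': 0.1, 'q': array([-1.46252606e+00,  5.28405393e-01,  1.43380009e+00, -3.11297495e-05,
        1.18142445e+00, -1.78531128e-01]), 'joint_velocities': array([-7.62028486e-05, -1.58780386e-03, -3.59309918e-03, -8.32926161e-04,
       -6.21243550e-04, -6.81544940e-04]), 'joint_torque': array([-3.43626107e-04, -4.40985525e+01, -1.77150911e+01,  6.34608977e-02,
        5.33476355e-02, -3.42393446e-05]), 'position': array([ 0.17673418, -0.59881782,  0.24064145]), 'tool_rot': array([ 9.89734368e-01,  1.42915512e-01,  2.13929597e-05, -1.01851580e-03]), 'ft_force': array([0.02051927, 1.27671915, 0.33405606]), 'moment': array([-0.00732684, -0.04370295,  0.03053372]), 'grip_width': 0.08745734717876592} 0.019
```

View pics/scene0.png

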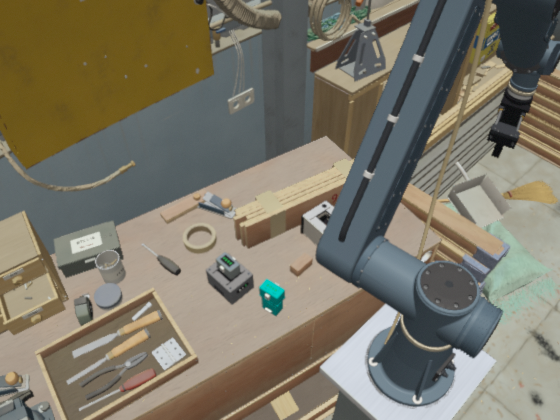

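View pics/top0.png

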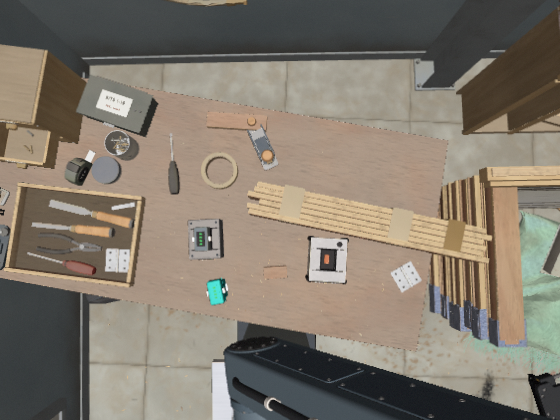

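Run:
```python
from h import *
import pickle
c=pickle.load(open("top0.pkl","rb"));i=c["img"]
a=cv2.resize(i[205:275,170:240],(560,560),interpolation=cv2.INTER_CUBIC)
b=cv2.resize(i[225:295,293:363],(560,560),interpolation=cv2.INTER_CUBIC)
o=np.hstack([a,b]);cv2.imwrite("pics/z1.png",cv2.resize(o,(800,400)))
P=cloud(c);np.set_printoptions(precision=3,suppress=True)
for (u,v) in [(203,238),(202,225),(190,238),(328,260),(328,240),(312,260),(328,280),(344,275),(275,271),(340,217),(400,225),(365,215),(216,291),(220,170),(205,215),(120,235),(180,180),(370,232),(320,222),(290,200)]: print(u,v,P[v,u],c["depth"][v,u])
s=pickle.load(open("scene0.pkl","rb"));i=s["img"]
a=cv2.resize(i[245:305,200:260],(560,560),interpolation=cv2.INTER_CUBIC)
b=cv2.resize(i[190:250,295:355],(560,560),interpolation=cv2.INTER_CUBIC)
cv2.imwrite("pics/z2.png",cv2.resize(np.hstack([a,b]),(800,400)))
```

```text
203 238 [0.474 0.158 0.111] 1.0003085
202 225 [0.507 0.169 0.065] 1.0476726
190 238 [0.475 0.199 0.066] 1.0448711
328 260 [ 0.412 -0.148  0.037] 1.0712229
328 240 [ 0.463 -0.146  0.074] 1.0376933
312 260 [ 0.414 -0.104  0.075] 1.0331008
328 280 [ 0.364 -0.143  0.075] 1.0306003
344 275 [ 0.376 -0.183  0.075] 1.0316368
275 271 [ 0.386 -0.012  0.03 ] 1.0766348
340 217 [ 0.519 -0.175  0.09 ] 1.0245374
400 225 [ 0.496 -0.32   0.098] 1.0156893
365 215 [ 0.522 -0.236  0.093] 1.0226138
216 291 [0.346 0.13  0.1  ] 1.0037518
220 170 [ 0.657  0.132 -0.004] 1.1258873
205 215 [0.536 0.173 0.   ] 1.1144922
120 235 [0.487 0.399 0.005] 1.105477
180 180 [0.631 0.239 0.002] 1.1176345
370 232 [ 0.481 -0.248  0.089] 1.0237072
320 222 [ 0.508 -0.125  0.09 ] 1.0236306
290 200 [ 0.563 -0.053  0.098] 1.0191919
```

View pics/z1.png

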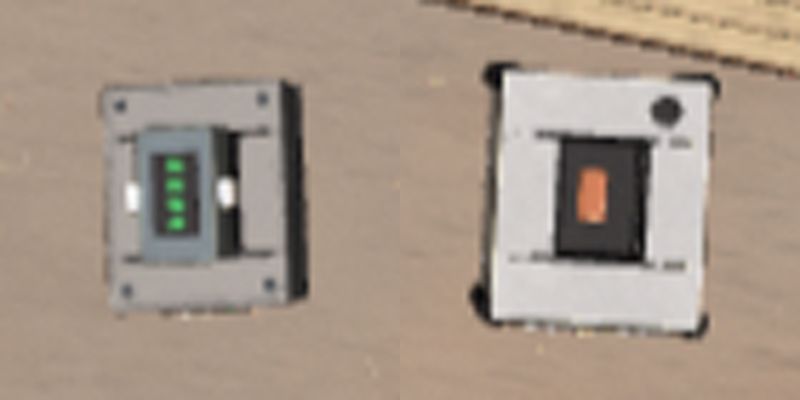

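View pics/z2.png

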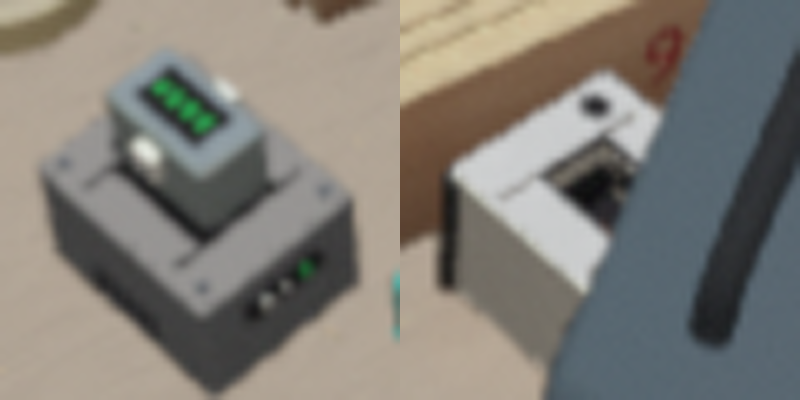

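```bash
cat > m.py <<'E'
from h import *
import pickle
def rect(c,mask,z,tag):
    n,l,st,ce=cv2.connectedComponentsWithStats(mask.astype(np.uint8),connectivity=4)
    k=1+np.argmax(st[1:,4]);m=(l==k).astype(np.uint8)
    cs,_=cv2.findContours(cv2.resize(m,None,fx=4,fy=4,interpolation=cv2.INTER_NEAREST),cv2.RETR_EXTERNAL,cv2.CHAIN_APPROX_NONE)
    ct=max(cs,key=cv2.contourArea)[:,0]
    ct=(ct+0.5)/4-0.5
    W=np.array([onplane(c,u,v,z)[:2] for u,v in ct])
    r=cv2.minAreaRect((W*1000).astype(np.float32))
    print(tag,"c",np.round(r[0],1),"size",np.round(r[1],1),"ang",round(r[2],2),"npx",st[k,4])
    return W
if __name__=="__main__":
  for n in("top","scene"):
    c=pickle.load(open(n+"0.pkl","rb"));P=cloud(c)
    X,Y,Z=P[...,0],P[...,1],P[...,2]
    near=lambda x,y,r:(abs(X-x)<r)&(abs(Y-y)<r)
    rect(c,near(.474,.165,.08)&(Z>.055)&(Z<.075),.064,n+" charger")
    rect(c,near(.474,.16,.06)&(Z>.104)&(Z<.117),.110,n+" head")
    rect(c,near(.413,-.146,.075)&(Z>.066)&(Z<.086),.076,n+" lamp")
    if n=="top":
      g=c["img"].max(2); 
      rect(c,near(.413,-.146,.035)&(g<100)|(near(.413,-.146,.02)),.076,n+" socket")
E
python3 m.py
```

```text
top charger c [472.1 164.4] size [ 82.3 102. ] ang 89.54 npx 858
top head c [472.3 164.8] size [59.5 36.6] ang 2.24 npx 336
top lamp c [ 413.9 -142.7] size [ 99.3 115.9] ang 85.49 npx 1387
top socket c [ 416.1 -145.3] size [43.9 56.1] ang 88.51 npx 361
scene charger c [469.3 166.6] size [106.5  82.9] ang 1.33 npx 620
scene head c [470.  167.1] size [62.1 37.6] ang 1.15 npx 256
scene lamp c [ 424.7 -140.3] size [102.5  90.2] ang 85.9 npx 489
```

```bash
cat > l.py <<'E'
from h import *
import pickle,sys
def sub(c,u0,v0,w,z,f,tag,f8=8):
    i=c["img"][v0-w:v0+w,u0-w:u0+w]
    i=cv2.resize(i,None,fx=f8,fy=f8,interpolation=cv2.INTER_CUBIC)
    m=f(i).astype(np.uint8)
    n,l,st,_=cv2.connectedComponentsWithStats(m,connectivity=4)
    k=1+np.argmax(st[1:,4]);m=(l==k).astype(np.uint8)
    cs,h=cv2.findContours(m,cv2.RETR_CCOMP,cv2.CHAIN_APPROX_NONE)
    cs=sorted(cs,key=cv2.contourArea)[::-1][:2]
    vis=i.copy()
    for q,ct in enumerate(cs):
        cv2.drawContours(vis,[ct],-1,(0,0,255) if q==0 else (0,255,0),1)
        p=(ct[:,0]+.5)/f8-.5+[u0-w,v0-w]
        W=np.array([onplane(c,u,v,z)[:2] for u,v in p])*1000
        r=cv2.minAreaRect(W.astype(np.float32));M=W.astype(np.float32)
        mo=cv2.moments(M.reshape(-1,1,2))
        # robust: per side line fit in rect frame
        a=np.radians(r[2]);a=(a+np.pi/4)%(np.pi/2)-np.pi/4
        ctr=np.array(r[0])
        for it in range(4):
            R=np.array([[np.cos(a),np.sin(a)],[-np.sin(a),np.cos(a)]])
            L=(W-ctr)@R.T;hx,hy=[(np.percentile(L[:,k],99)-np.percentile(L[:,k],1))/2 for k in(0,1)]
            s=[];o=[]
            for ax,h1,h2 in((0,hx,hy),(1,hy,hx)):
                for sg in(1,-1):
                    sel=(sg*L[:,ax]>h1-5)&(abs(L[:,1-ax])<.6*h2)
                    x=L[sel,1-ax];y=L[sel,ax]
                    if len(x)<10: s.append(np.nan);o.append(np.nan);continue
                    med=np.median(y);g=abs(y-med)<3
                    pf=np.polyfit(x[g],y[g],1);s.append(pf[0]*(-1 if ax==0 else 1));o.append(pf[1])
            ctr=ctr+R.T@np.array([(o[0]+o[1])/2,(o[2]+o[3])/2]);a+=np.nanmean(s)
        print(tag,q,"minrect",np.round(r[0],1),np.round(r[1],1),round(r[2],1),"| lines c",np.round(ctr,1),"size",round(o[0]-o[1],1),round(o[2]-o[3],1),"ang",round(np.degrees(a),2),"slopes",np.round(np.degrees(s),1))
    cv2.imwrite(f"pics/{tag}.png",cv2.resize(vis,(560,560)))
if __name__=="__main__":
    c=pickle.load(open("top0.pkl","rb"))
    sub(c,328,260,28,.076,lambda i:i.min(2)>130,"lampw")
    sub(c,203,238,28,.064,lambda i:(i.astype(int).max(2)>95)&(np.ptp(i.astype(int),axis=2)<22),"charg")
    sub(c,328,260,13,.076,lambda i:i.min(2)<125,"sock")
E
python3 l.py; cd pics; python3 -c "
import cv2,numpy as np
cv2.imwrite('z3.png',np.hstack([cv2.resize(cv2.imread(f+'.png'),(260,260)) for f in('lampw','charg','sock')]))"
```

```text
lampw 0 minrect [ 415.1 -143. ] [138.7 137.8] 88.7 | lines c [ 414.7 -142.9] size 136.4 138.0 ang -2.27 slopes [-1.8  0.8  0.1 -0.2]
lampw 1 minrect [ 415.3 -140.5] [51.9 57.7] 86.7 | lines c [nan nan] size nan nan ang nan slopes [nan nan nan nan]
charg 0 minrect [472.3 160.6] [102.   88.2] 1.5 | lines c [472.5 160.7] size 100.0 87.0 ang 1.64 slopes [ 0.3  0.3 -0.1 -0.5]
charg 1 minrect [473.2 173.8] [37.  21.4] 0.7 | lines c [473.  173.7] size 36.3 20.6 ang 1.27 slopes [ 0.7 -1.3  0.2  0.4]
sock 0 minrect [ 415.4 -140.3] [50.6 56.5] 86.4 | lines c [nan nan] size nan nan ang nan slopes [nan nan nan nan]l.py:32: RuntimeWarning: Mean of empty slice
  ctr=ctr+R.T@np.array([(o[0]+o[1])/2,(o[2]+o[3])/2]);a+=np.nanmean(s)
```

View pics/z3.png

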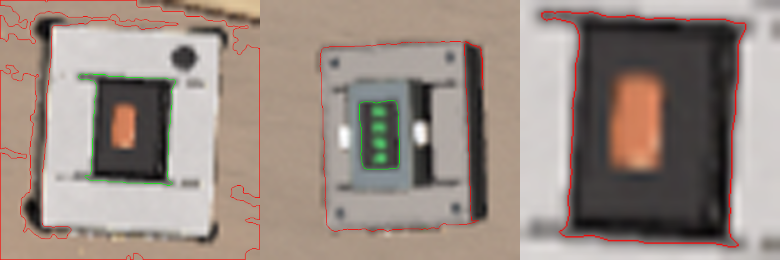

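```bash
cat > l2.py <<'E'
from l import *
op=lambda m,k:cv2.morphologyEx(m.astype(np.uint8),cv2.MORPH_OPEN,np.ones((k,k)))
def go(c,lu,lv,cu,cv_):
    for t in(170,185): sub(c,lu,lv,28,.076,lambda i:cv2.morphologyEx((i.min(2)>t).astype(np.uint8),cv2.MORPH_CLOSE,np.ones((61,61))) ,"lampw")
    for t in(90,130,160): sub(c,lu,lv,14,.076,lambda i:op(cv2.morphologyEx((i.min(2)<t).astype(np.uint8),cv2.MORPH_CLOSE,np.ones((9,9))),45),"sock")
    sub(c,cu,cv_,28,.064,lambda i:op((i.astype(int).max(2)>85)&(np.ptp(i.astype(int),axis=2)<22),25),"charg")
    sub(c,cu,cv_,28,.110,lambda i:op((i[...,0].astype(int)-i[...,2]>8),17),"head")
if __name__=="__main__":
    c=pickle.load(open("top0.pkl","rb"));go(c,328,260,203,238)
E
python3 l2.py 2>&1|grep -v Warn; cd pics; python3 -c "
import cv2,numpy as np
cv2.imwrite('z4.png',np.hstack([cv2.resize(cv2.imread(f+'.png'),(200,200)) for f in('lampw','charg','sock','head')]))"
```

```text
lampw 0 minrect [ 413.1 -143.5] [ 91.3 111.5] 85.4 | lines c [ 414.9 -143.7] size 106.2 89.5 ang -3.84 slopes [-0.   2.3 -1.3 -0.9]
lampw 1 minrect [ 414.7 -143.9] [43.3 57.8] 88.4 | lines c [ 414.7 -143.6] size 57.5 42.2 ang -3.04 slopes [ 1.8  0.6  0.1 -2.4]
lampw 0 minrect [ 415.  -143.7] [ 90.5 106.2] 85.2 | lines c [ 415.1 -143.6] size 104.0 88.5 ang -4.57 slopes [ 0.7 -0.  -0.5 -0.3]
lampw 1 minrect [ 414.5 -143.9] [44.  58.7] 88.4 | lines c [ 414.6 -143.6] size 58.4 43.0 ang -2.98 slopes [ 1.7  0.5  0.5 -2.8]
sock 0 minrect [ 415.1 -143.8] [39.1 54.5] 85.2 | lines c [ 415.1 -144.1] size 53.5 37.5 ang -4.89 slopes [ 0.8  0.3 -1.2  0.1]
sock 0 minrect [ 415.  -143.8] [41. 56.] 86.4 | lines c [ 415.  -143.6] size 55.3 40.0 ang -4.25 slopes [ 0.3  0.6  0.1 -0.9]
sock 0 minrect [ 414.9 -143.7] [42.2 57.3] 86.5 | lines c [ 414.8 -143.6] size 56.7 41.1 ang -4.07 slopes [ 0.   0.7  0.8 -1.5]
charg 0 minrect [472.4 164.8] [101.   79.4] 1.5 | lines c [472.4 164.9] size 99.8 78.7 ang 1.3 slopes [ 0.7 -1.   0.2  0. ]
charg 1 minrect [473.2 173.6] [36.  20.4] 1.5 | lines c [473.2 173.6] size 35.5 19.9 ang 1.01 slopes [ 0.3 -0.9 -0.2  0.8]
head 0 minrect [451.  164.3] [27.4  8.4] 88.8 | lines c [450.8 164.3] size 7.8 27.3 ang -0.82 slopes [ 1.3 -1.8  0.3  0.2]
```

View pics/z4.png

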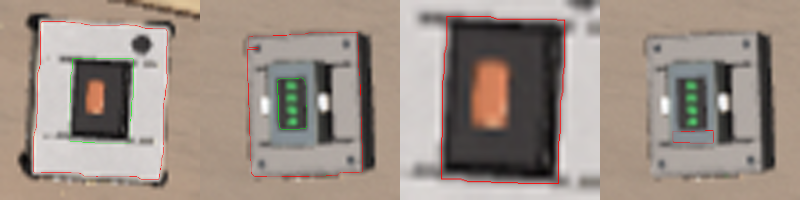

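```bash
cat > g.py <<'E'
from h import *
import sys
from scipy.spatial.transform import Rotation as Ro
def show():
    o=telemetry.get_obs();R=Ro.from_quat(o["tool_rot"]).as_matrix()
    print("t",round(o["time"],2),"p",np.round(o["position"]*1000,1),"yaw",round(np.degrees(np.arctan2(R[1,0],R[0,0])),2),"tilt",np.round(np.degrees([R[0,2],R[1,2]]),2),"F",np.round(o["ft_force"],1),"M",np.round(o["moment"],2),"w",round(o["grip_width"]*1000,1))
    return o,R
def to(x,y,z,yaw):
    o,R=show()
    d=R.T@(np.array([x,y,z])-o["position"])
    T=Ro.from_euler("z",yaw,degrees=True).as_matrix()@np.diag([1,-1,-1.])
    r=Ro.from_matrix(R.T@T).as_rotvec(degrees=True)
    print("d",np.round(d,4),"r",np.round(r,2))
if __name__=="__main__":
    a=list(map(float,sys.argv[1:]))
    to(*a) if a else show()
E
python3 g.py 0.42 -0.15 0.26 0
```

```text
t 0.1 p [ 176.7 -598.8  240.6] yaw 16.43 tilt [-0.01  0.12] F [0.  1.3 0.3] M [-0.01 -0.04  0.03] w 87.5
d [ 0.3603 -0.3617 -0.0185] r [-0.12 -0.   16.43]
```

step_arm(targets=[{"dx":0.36,"dy":-0.362,"dz":-0.018,"rz":16},{"dx":0.36,"dy":-0.362,"dz":-0.018,"rz":16},{"dx":0.36,"dy":-0.362,"dz":-0.018,"rz":16},{"dx":0.36,"dy":-0.362,"dz":-0.018,"rz":16},{"dx":0.36,"dy":-0.362,"dz":-0.018,"rz":16}])

```text
invalid input
```

```bash
python3 g.py 0.4724 0.165 0.20 1.3
```

```text
t 0.1 p [ 176.7 -598.8  240.6] yaw 16.43 tilt [-0.01  0.12] F [0.  1.3 0.3] M [-0.01 -0.04  0.03] w 87.5
d [ 0.4997 -0.6489  0.0421] r [-0.12 -0.   15.13]
```

step_arm(targets=[{"dx":0.36,"dy":-0.362,"dz":-0.018,"rx":0,"ry":0,"rz":16},{"dx":0.36,"dy":-0.362,"dz":-0.018,"rx":0,"ry":0,"rz":16},{"dx":0.36,"dy":-0.362,"dz":-0.018,"rx":0,"ry":0,"rz":16},{"dx":0.36,"dy":-0.362,"dz":-0.018,"rx":0,"ry":0,"rz":16},{"dx":0.36,"dy":-0.362,"dz":-0.018,"rx":0,"ry":0,"rz":16}])

```text
time: 0.72
position: [0.3258, -0.3227, 0.2524]
tool_rot: [1.0, 0.003, -0.0, -0.001]
ft_force: [1.4, -0.5, 0.8]
grip_width: 0.087
```

```bash
python3 g.py 0.4724 0.165 0.20 1.3
```

```text
t 0.72 p [ 325.8 -322.7  252.4] yaw 0.39 tilt [-0.    0.13] F [ 1.4 -0.5  0.8] M [ 0.   -0.01  0.01] w 87.0
d [ 0.1499 -0.4866  0.0535] r [-0.13  0.   -0.91]
```

step_arm(targets=[{"dx":0.15,"dy":-0.487,"dz":0.03,"rx":0,"ry":0,"rz":-0.9},{"dx":0.15,"dy":-0.487,"dz":0.03,"rx":0,"ry":0,"rz":-0.9},{"dx":0.15,"dy":-0.487,"dz":0.03,"rx":0,"ry":0,"rz":-0.9},{"dx":0.15,"dy":-0.487,"dz":0.03,"rx":0,"ry":0,"rz":-0.9},{"dx":0.15,"dy":-0.487,"dz":0.03,"rx":0,"ry":0,"rz":-0.9}])

```text
time: 1.35
position: [0.4153, -0.0239, 0.2347]
tool_rot: [1.0, 0.011, 0.0, -0.001]
ft_force: [1.1, -0.7, 0.6]
grip_width: 0.0871
```

```bash
python3 g.py 0.4724 0.165 0.20 1.3;  python3 - <<'E'
from h import *
import pickle
c=viewer.camera("scene");cv2.imwrite("pics/scene1.png",c["img"]);pickle.dump(dict(c),open("scene1.pkl","wb"))
E
```

```text
t 1.35 p [415.3 -23.9 234.7] yaw 1.27 tilt [0.02 0.12] F [ 1.1 -0.7  0.6] M [-0.06 -0.01 -0.01] w 87.1
d [ 0.0612 -0.1876  0.0352] r [-0.12 -0.02 -0.03]
```

View pics/scene1.png

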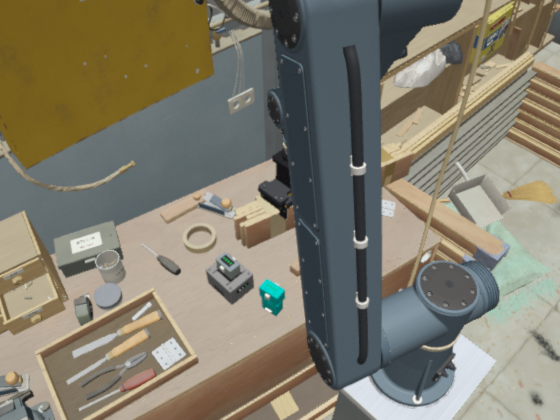

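step_arm(targets=[{"dx":0.061,"dy":-0.188,"dz":0.05,"rx":-0.1,"ry":0,"rz":0},{"dx":0.061,"dy":-0.188,"dz":0.05,"rx":-0.1,"ry":0,"rz":0},{"dx":0.061,"dy":-0.188,"dz":0.05,"rx":-0.1,"ry":0,"rz":0},{"dx":0.061,"dy":-0.188,"dz":0.05,"rx":-0.1,"ry":0,"rz":0},{"dx":0.061,"dy":-0.188,"dz":0.05,"rx":-0.1,"ry":0,"rz":0}])

```text
time: 2.02
position: [0.4707, 0.1748, 0.185]
tool_rot: [1.0, 0.016, -0.001, -0.003]
ft_force: [0.1, -0.1, -0.5]
grip_width: 0.0868
```

```bash
python3 g.py 0.4724 0.165 0.094 1.3;  python3 - <<'E'
from h import *
import pickle
for n in("scene","top"):
    c=viewer.camera(n);cv2.imwrite(f"pics/{n}2.png",c["img"]);pickle.dump(dict(c),open(n+"2.pkl","wb"))
E
```

```text
t 2.02 p [470.7 174.8 185. ] yaw 1.85 tilt [-0.08  0.33] F [ 0.1 -0.1 -0.5] M [ 0.05  0.08 -0.03] w 86.8
d [0.0015 0.0104 0.091 ] r [-0.33  0.07  0.55]
```

View pics/scene2.png

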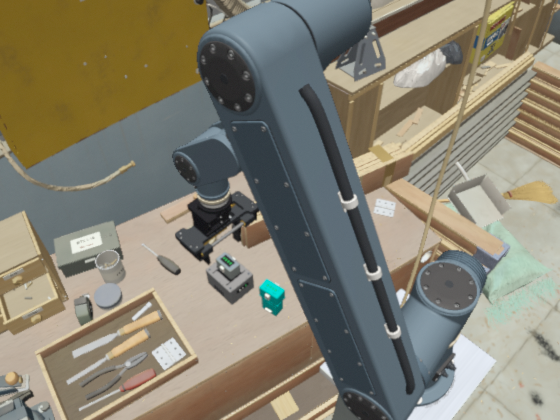

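View pics/top2.png

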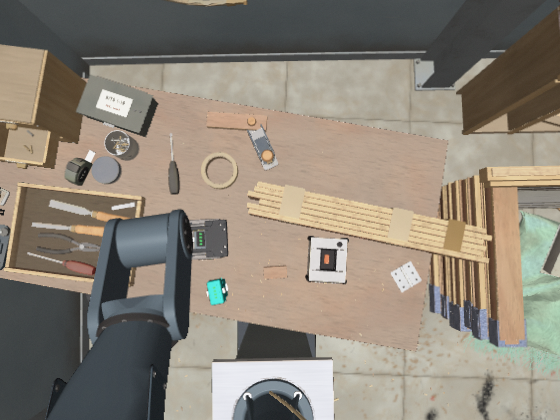

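```bash
python3 - <<'E'
from h import *
import pickle
for n in("scene","top"):
    c=pickle.load(open(n+"2.pkl","rb"));i=c["img"].copy()
    rv=cv2.Rodrigues(c["R"])[0]
    for X in([.4707,.1748,.185],[.4707,.1748,.166],[.4707,.1748,.236],[.471,.23,.18],[.471,.12,.18],[.472,.165,.11]):
        p=cv2.projectPoints(np.array([X]),rv,c["t"],c["K"],np.array([c["k1"],0,0,0.]))[0].ravel()
        print(n,X,np.round(p));cv2.circle(i,tuple(int(q) for q in p),1,(0,0,255),-1)
    a=i[160:320,120:280];cv2.imwrite(f"pics/zz{n}.png",cv2.resize(a,(560,560),interpolation=cv2.INTER_CUBIC))
E
cd pics;python3 -c "
import cv2,numpy as np
cv2.imwrite('z5.png',np.hstack([cv2.resize(cv2.imread(f),(400,400)) for f in('zzscene.png','zztop.png')]))"; cd ..;python3 g.py
```

```text
scene [0.4707, 0.1748, 0.185] [221. 245.]
scene [0.4707, 0.1748, 0.166] [222. 250.]
scene [0.4707, 0.1748, 0.236] [219. 231.]
scene [0.471, 0.23, 0.18] [203. 259.]
scene [0.471, 0.12, 0.18] [239. 234.]
scene [0.472, 0.165, 0.11] [227. 261.]
top [0.4707, 0.1748, 0.185] [189. 240.]
top [0.4707, 0.1748, 0.166] [191. 240.]
top [0.4707, 0.1748, 0.236] [184. 240.]
top [0.471, 0.23, 0.18] [165. 240.]
top [0.471, 0.12, 0.18] [214. 239.]
top [0.472, 0.165, 0.11] [200. 239.]
t 2.12 p [470.5 173.  185.6] yaw 1.67 tilt [-0.07  0.31] F [ 0.3 -0.7  0.2] M [ 0.02  0.02 -0.01] w 86.9
```

View pics/z5.png

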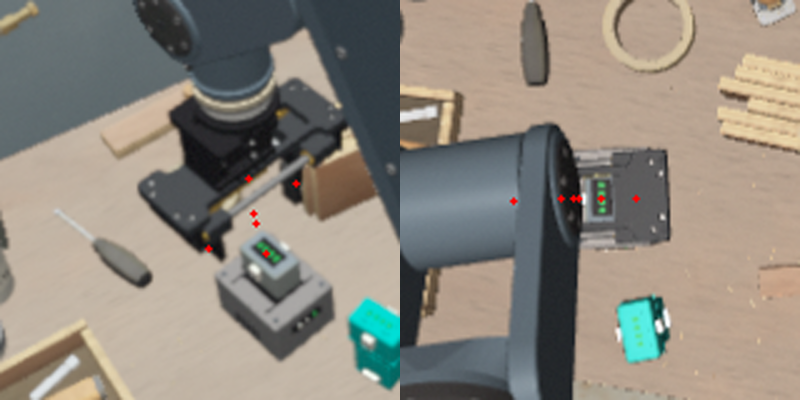

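```bash
python3 g.py 0.4715 0.1655 0.094 1.3
```

```text
t 2.12 p [470.5 173.  185.6] yaw 1.67 tilt [-0.07  0.31] F [ 0.3 -0.7  0.2] M [ 0.02  0.02 -0.01] w 86.9
d [0.0009 0.008  0.0916] r [-0.32  0.06  0.37]
```

step_arm(targets=[{"dx":0.001,"dy":0.008,"dz":0.03,"rx":-0.3,"ry":0.05,"rz":0.3},{"dx":0.001,"dy":0.008,"dz":0.06,"rx":-0.3,"ry":0.05,"rz":0.3},{"dx":0.001,"dy":0.008,"dz":0.075,"rx":-0.3,"ry":0.05,"rz":0.3},{"dx":0.001,"dy":0.008,"dz":0.085,"rx":-0.3,"ry":0.05,"rz":0.3},{"dx":0.001,"dy":0.008,"dz":0.085,"rx":-0.3,"ry":0.05,"rz":0.3}])

```text
time: 2.75
position: [0.4716, 0.1651, 0.1005]
tool_rot: [1.0, 0.012, -0.0, -0.0]
ft_force: [-1.2, 0.5, 0.5]
grip_width: 0.0871
```

```bash
python3 g.py 0.4715 0.1655 0.094 1.3;  python3 - <<'E'
from h import *
import pickle
c=viewer.camera("scene");cv2.imwrite("pics/zs3.png",cv2.resize(c["img"][190:310,150:310],(800,600),interpolation=cv2.INTER_CUBIC))
E
```

```text
t 2.75 p [471.6 165.1 100.5] yaw 1.34 tilt [-0.03  0.01] F [-1.2  0.5  0.5] M [ 0.02 -0.01 -0.  ] w 87.1
d [-0.0001 -0.0004  0.0065] r [-0.01  0.03  0.04]
```

View pics/zs3.png

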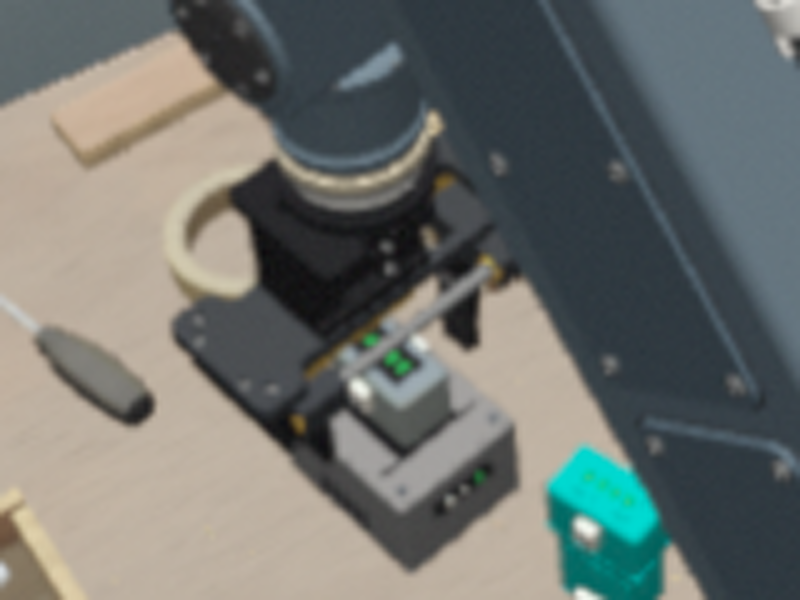

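step_arm(targets=[{"dx":0,"dy":0,"dz":0.004,"rx":0,"ry":0,"rz":0},{"dx":0,"dy":0,"dz":0.0065,"rx":0,"ry":0,"rz":0},{"dx":0,"dy":0,"dz":0.0065,"rx":0,"ry":0,"rz":0},{"dx":0,"dy":0,"dz":0.0065,"rx":0,"ry":0,"rz":0},{"dx":0,"dy":0,"dz":0.0065,"rx":0,"ry":0,"rz":0}], gripper=0.56, force=10)

```text
time: 3.42
position: [0.472, 0.1654, 0.0945]
tool_rot: [1.0, 0.012, 0.0, -0.0]
ft_force: [-0.9, 0.0, -0.7]
grip_width: 0.0507
```

```bash
python3 g.py 0.4715 0.1655 0.094 1.3
```

```text
t 3.42 p [472.  165.4  94.5] yaw 1.37 tilt [0.04 0.02] F [-0.9  0.  -0.7] M [-0.05  0.02  0.02] w 50.7
d [-0.0005 -0.0001  0.0005] r [-0.02 -0.04  0.07]
```

step_arm(targets=[{"dx":0,"dy":0,"dz":0,"rx":0,"ry":0,"rz":0},{"dx":0,"dy":0,"dz":0,"rx":0,"ry":0,"rz":0},{"dx":0,"dy":0,"dz":0,"rx":0,"ry":0,"rz":0},{"dx":0,"dy":0,"dz":0,"rx":0,"ry":0,"rz":0},{"dx":0,"dy":0,"dz":0,"rx":0,"ry":0,"rz":0}], gripper=0.3, force=15)

```text
time: 4.05
position: [0.4721, 0.1653, 0.0947]
tool_rot: [1.0, 0.012, 0.0, -0.0]
ft_force: [-0.5, -1.0, 2.6]
grip_width: 0.0346
```

```bash
python3 g.py 0.4715 0.1655 0.094 1.3
```

```text
t 4.05 p [472.1 165.3  94.7] yaw 1.37 tilt [0.05 0.01] F [-0.5 -1.   2.6] M [-0.16  0.03  0.03] w 34.6
d [-0.0006 -0.0002  0.0007] r [-0.01 -0.05  0.07]
```

step_arm(targets=[{"dx":0,"dy":0,"dz":0,"rx":0,"ry":0,"rz":0},{"dx":0,"dy":0,"dz":0,"rx":0,"ry":0,"rz":0},{"dx":0,"dy":0,"dz":-0.001,"rx":0,"ry":0,"rz":0},{"dx":0,"dy":0,"dz":-0.003,"rx":0,"ry":0,"rz":0},{"dx":0,"dy":0,"dz":-0.006,"rx":0,"ry":0,"rz":0}], gripper=0.2, force=45)

```text
time: 4.68
position: [0.4717, 0.1653, 0.1004]
tool_rot: [1.0, 0.012, -0.0, -0.0]
ft_force: [1.1, 0.3, -2.6]
grip_width: 0.0335
```

```bash
python3 g.py 0.4715 0.1655 0.094 1.3
```

```text
t 4.67 p [471.7 165.3 100.4] yaw 1.36 tilt [-0.01  0.01] F [ 1.1  0.3 -2.6] M [0.05 0.02 0.05] w 33.5
d [-0.0002 -0.0002  0.0064] r [-0.01  0.01  0.06]
```

step_arm(targets=[{"dx":0,"dy":0,"dz":-0.015,"rx":0,"ry":0,"rz":0},{"dx":0,"dy":0,"dz":-0.035,"rx":0,"ry":0,"rz":0},{"dx":0,"dy":0,"dz":-0.06,"rx":0,"ry":0,"rz":0},{"dx":0,"dy":0,"dz":-0.085,"rx":0,"ry":0,"rz":0},{"dx":0,"dy":0,"dz":-0.11,"rx":0,"ry":0,"rz":0}])

```text
time: 5.3
position: [0.4714, 0.1653, 0.2122]
tool_rot: [1.0, 0.012, 0.0, -0.0]
ft_force: [0.4, 1.1, -3.1]
grip_width: 0.0339
```

```bash
python3 g.py 0.415 -0.1437 0.22 -4.2
```

```text
t 5.3 p [471.4 165.3 212.2] yaw 1.37 tilt [0.02 0.02] F [ 0.4  1.1 -3.1] M [ 0.03 -0.    0.01] w 33.9
d [-0.0638  0.3076 -0.0079] r [-0.02 -0.02  5.57]
```

step_arm(targets=[{"dx":-0.006,"dy":0.03,"dz":-0.008,"rx":0,"ry":0,"rz":1},{"dx":-0.016,"dy":0.075,"dz":-0.008,"rx":0,"ry":0,"rz":2},{"dx":-0.026,"dy":0.125,"dz":-0.008,"rx":0,"ry":0,"rz":3},{"dx":-0.036,"dy":0.175,"dz":-0.008,"rx":0,"ry":0,"rz":4},{"dx":-0.046,"dy":0.22,"dz":-0.008,"rx":0,"ry":0,"rz":5}])

```text
time: 5.92
position: [0.4302, -0.0573, 0.2211]
tool_rot: [0.999, -0.032, 0.001, 0.0]
ft_force: [0.7, -0.6, -3.7]
grip_width: 0.0341
```

```bash
python3 g.py 0.415 -0.1437 0.22 -4.2
```

```text
t 5.92 p [430.2 -57.3 221.1] yaw -3.67 tilt [ 0.11 -0.02] F [ 0.7 -0.6 -3.7] M [ 0.03 -0.04  0.  ] w 34.1
d [-0.0096  0.0872  0.0011] r [ 0.01 -0.11  0.53]
```

step_arm(targets=[{"dx":-0.005,"dy":0.045,"dz":0.001,"rx":0,"ry":-0.1,"rz":0.5},{"dx":-0.0085,"dy":0.075,"dz":0.001,"rx":0,"ry":-0.1,"rz":0.5},{"dx":-0.0096,"dy":0.087,"dz":0.001,"rx":0,"ry":-0.1,"rz":0.5},{"dx":-0.0096,"dy":0.087,"dz":0.001,"rx":0,"ry":-0.1,"rz":0.5},{"dx":-0.0096,"dy":0.087,"dz":0.001,"rx":0,"ry":-0.1,"rz":0.5}])

```text
time: 6.55
position: [0.4148, -0.1422, 0.2202]
tool_rot: [0.999, -0.036, -0.0, -0.0]
ft_force: [0.6, 0.0, -2.9]
grip_width: 0.034
```

```bash
python3 g.py 0.415 -0.1437 0.175 -4.2
python3 - <<'E'
from h import *
import pickle
o=[]
for n,(u,v) in (("scene",(330,200)),("top",(328,260))):
    c=viewer.camera(n);cv2.imwrite(f"pics/{n}4.png",c["img"]);pickle.dump(dict(c),open(n+"4.pkl","wb"))
    o.append(cv2.resize(c["img"][v-60:v+60,u-60:u+60],(400,400),interpolation=cv2.INTER_CUBIC))
cv2.imwrite("pics/z6.png",np.hstack(o))
E
```

```text
t 6.55 p [ 414.8 -142.2  220.2] yaw -4.12 tilt [-0.01  0.04] F [ 0.6  0.  -2.9] M [ 0.04 -0.01  0.06] w 34.0
d [0.0003 0.0015 0.0452] r [-0.04  0.02  0.08]
```

View pics/z6.png

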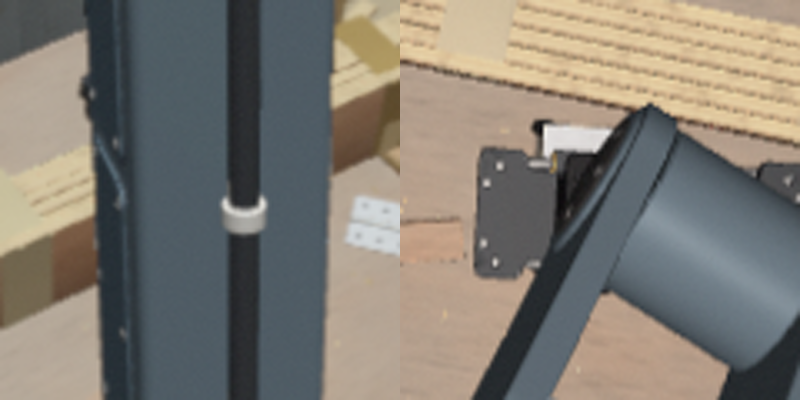

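step_arm(targets=[{"dx":0,"dy":0.0015,"dz":0.015,"rx":0,"ry":0,"rz":0},{"dx":0,"dy":0.0015,"dz":0.035,"rx":0,"ry":0,"rz":0},{"dx":0,"dy":0.0015,"dz":0.05,"rx":0,"ry":0,"rz":0},{"dx":0,"dy":0.0015,"dz":0.057,"rx":0,"ry":0,"rz":0},{"dx":0,"dy":0.0015,"dz":0.058,"rx":0,"ry":0,"rz":0}], force=28)

```text
time: 7.28
position: [0.4149, -0.1432, 0.1619]
tool_rot: [0.999, -0.035, -0.0, -0.0]
ft_force: [-0.5, 0.2, -2.2]
grip_width: 0.0341
```

```bash
python3 g.py 0.415 -0.1437 0.155 -4.2
python3 - <<'E'
from h import *
import pickle
o=[]
for n,(u,v) in (("scene",(330,210)),("top",(328,260))):
    c=viewer.camera(n);cv2.imwrite(f"pics/{n}5.png",c["img"]);pickle.dump(dict(c),open(n+"5.pkl","wb"))
    o.append(cv2.resize(c["img"][v-60:v+60,u-60:u+60],(400,400),interpolation=cv2.INTER_CUBIC))
cv2.imwrite("pics/z7.png",np.hstack(o))
E
```

```text
t 7.28 p [ 414.9 -143.2  161.9] yaw -4.03 tilt [-0.05  0.05] F [-0.5  0.2 -2.2] M [ 0.    0.02 -0.05] w 34.1
d [0.0001 0.0005 0.0069] r [-0.05  0.05  0.17]
```

View pics/z7.png

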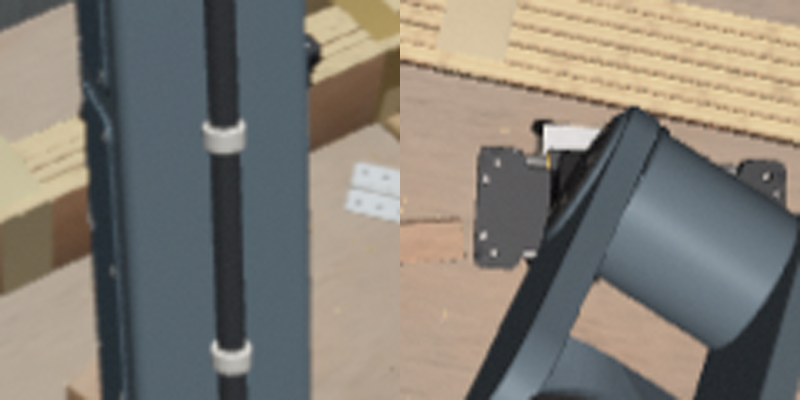

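step_arm(targets=[{"dx":0,"dy":0.0004,"dz":0.003,"rx":0,"ry":0,"rz":0.1},{"dx":0,"dy":0.0004,"dz":0.005,"rx":0,"ry":0,"rz":0.1},{"dx":0,"dy":0.0004,"dz":0.006,"rx":0,"ry":0,"rz":0.1},{"dx":0,"dy":0.0004,"dz":0.007,"rx":0,"ry":0,"rz":0.1},{"dx":0,"dy":0.0004,"dz":0.008,"rx":0,"ry":0,"rz":0.1}])

```text
time: 8.0
position: [0.4152, -0.144, 0.1544]
tool_rot: [0.999, -0.036, 0.0, -0.0]
ft_force: [0.2, 0.1, -3.8]
grip_width: 0.0344
```

```bash
python3 g.py 0.415 -0.1437 0.145 -4.2
```

```text
t 8.0 p [ 415.2 -144.   154.4] yaw -4.15 tilt [0.02 0.  ] F [ 0.2  0.1 -3.8] M [0.05 0.03 0.03] w 34.4
d [-0.0002 -0.0003  0.0094] r [-0.   -0.02  0.05]
```

step_arm(targets=[{"dx":0,"dy":0,"dz":0.002,"rx":0,"ry":0,"rz":0},{"dx":0,"dy":0,"dz":0.004,"rx":0,"ry":0,"rz":0},{"dx":0,"dy":0,"dz":0.006,"rx":0,"ry":0,"rz":0},{"dx":0,"dy":0,"dz":0.008,"rx":0,"ry":0,"rz":0},{"dx":0,"dy":0,"dz":0.01,"rx":0,"ry":0,"rz":0}])

```text
time: 8.62
position: [0.4152, -0.144, 0.1442]
tool_rot: [0.999, -0.036, 0.0, -0.0]
ft_force: [-0.4, 0.9, -3.1]
grip_width: 0.0339
```

```bash
python3 g.py 0.415 -0.1437 0.134 -4.2
```

```text
t 8.62 p [ 415.2 -144.   144.2] yaw -4.15 tilt [0.02 0.  ] F [-0.4  0.9 -3.1] M [ 0.03  0.06 -0.03] w 33.9
d [-0.0002 -0.0003  0.0102] r [-0.   -0.02  0.05]
```

Inside the socket with no contact. Plate may be met from TCP z ≈ 0.130.

step_arm(targets=[{"dx":0,"dy":0,"dz":0.003,"rx":0,"ry":0,"rz":0},{"dx":0,"dy":0,"dz":0.006,"rx":0,"ry":0,"rz":0},{"dx":0,"dy":0,"dz":0.009,"rx":0,"ry":0,"rz":0},{"dx":0,"dy":0,"dz":0.012,"rx":0,"ry":0,"rz":0},{"dx":0,"dy":0,"dz":0.013,"rx":0,"ry":0,"rz":0}])

```text
time: 9.25
position: [0.4152, -0.144, 0.131]
tool_rot: [0.999, -0.036, 0.0, -0.0]
ft_force: [0.1, 0.4, -3.2]
grip_width: 0.034
```

```bash
python3 g.py
```

```text
t 9.25 p [ 415.2 -144.   131. ] yaw -4.16 tilt [0.   0.01] F [ 0.1  0.4 -3.2] M [-0.01  0.07 -0.03] w 34.0
```

Now 1 mm per row; the 7 mm of plate travel will show before the hard stop.

step_arm(targets=[{"dx":0,"dy":0,"dz":0.001,"rx":0,"ry":0,"rz":0},{"dx":0,"dy":0,"dz":0.002,"rx":0,"ry":0,"rz":0},{"dx":0,"dy":0,"dz":0.003,"rx":0,"ry":0,"rz":0},{"dx":0,"dy":0,"dz":0.004,"rx":0,"ry":0,"rz":0},{"dx":0,"dy":0,"dz":0.005,"rx":0,"ry":0,"rz":0}])

```text
time: 9.88
position: [0.4152, -0.144, 0.126]
tool_rot: [0.999, -0.036, 0.0, -0.0]
ft_force: [-0.1, -0.7, -3.4]
grip_width: 0.0341
```

```bash
python3 g.py
```

```text
t 9.88 p [ 415.2 -144.   126. ] yaw -4.15 tilt [0.01 0.01] F [-0.1 -0.7 -3.4] M [ 0.06  0.   -0.04] w 34.1
```

step_arm(targets=[{"dx":0,"dy":0,"dz":0.001,"rx":0,"ry":0,"rz":0},{"dx":0,"dy":0,"dz":0.002,"rx":0,"ry":0,"rz":0},{"dx":0,"dy":0,"dz":0.003,"rx":0,"ry":0,"rz":0},{"dx":0,"dy":0,"dz":0.004,"rx":0,"ry":0,"rz":0},{"dx":0,"dy":0,"dz":0.005,"rx":0,"ry":0,"rz":0}])

```text
time: 10.5
position: [0.4153, -0.1441, 0.1213]
tool_rot: [0.999, -0.036, 0.0, 0.0]
ft_force: [-0.3, 0.7, 4.5]
grip_width: 0.0342
```

```bash
python3 g.py
```

```text
t 10.5 p [ 415.3 -144.1  121.3] yaw -4.15 tilt [ 0.04 -0.01] F [-0.3  0.7  4.5] M [ 0.23  0.14 -0.01] w 34.2
```

step_arm(targets=[{"dx":0,"dy":0,"dz":0.001,"rx":0,"ry":0,"rz":0},{"dx":0,"dy":0,"dz":0.002,"rx":0,"ry":0,"rz":0},{"dx":0,"dy":0,"dz":0.003,"rx":0,"ry":0,"rz":0},{"dx":0,"dy":0,"dz":0.003,"rx":0,"ry":0,"rz":0},{"dx":0,"dy":0,"dz":0.003,"rx":0,"ry":0,"rz":0}])

```text
time: 11.12
position: [0.4153, -0.1441, 0.1184]
tool_rot: [0.999, -0.036, 0.0, 0.0]
ft_force: [-0.2, -0.0, 4.9]
grip_width: 0.0338
```

```bash
python3 g.py
```

```text
t 11.12 p [ 415.3 -144.1  118.4] yaw -4.15 tilt [ 0.04 -0.01] F [-0.2 -0.   4.9] M [0.29 0.3  0.01] w 33.8
```

step_arm(targets=[{"dx":0,"dy":0,"dz":0.0005,"rx":0,"ry":0,"rz":0},{"dx":0,"dy":0,"dz":0.001,"rx":0,"ry":0,"rz":0},{"dx":0,"dy":0,"dz":0.0015,"rx":0,"ry":0,"rz":0},{"dx":0,"dy":0,"dz":0.0015,"rx":0,"ry":0,"rz":0},{"dx":0,"dy":0,"dz":0.0015,"rx":0,"ry":0,"rz":0}])

```text
time: 11.75
position: [0.4153, -0.1441, 0.117]
tool_rot: [0.999, -0.036, 0.0, 0.0]
ft_force: [-1.1, 0.0, 4.2]
grip_width: 0.0344
```

```bash
python3 g.py
```

```text
t 11.75 p [ 415.3 -144.1  117. ] yaw -4.15 tilt [ 0.05 -0.01] F [-1.1  0.   4.2] M [ 0.25  0.17 -0.03] w 34.4
```

step_arm(targets=[{"dx":0,"dy":0,"dz":0.0004,"rx":0,"ry":0,"rz":0},{"dx":0,"dy":0,"dz":0.0008,"rx":0,"ry":0,"rz":0},{"dx":0,"dy":0,"dz":0.001,"rx":0,"ry":0,"rz":0},{"dx":0,"dy":0,"dz":0.001,"rx":0,"ry":0,"rz":0},{"dx":0,"dy":0,"dz":0.001,"rx":0,"ry":0,"rz":0}])

```text
time: 12.38
position: [0.4153, -0.144, 0.1163]
tool_rot: [0.999, -0.036, 0.0, 0.0]
ft_force: [-1.2, -0.1, 7.9]
grip_width: 0.0339
```

```bash
python3 g.py
```

```text
t 12.38 p [ 415.3 -144.   116.3] yaw -4.15 tilt [ 0.06 -0.02] F [-1.2 -0.1  7.9] M [ 0.28  0.25 -0.01] w 33.9
```

step_arm(targets=[{"dx":0,"dy":0,"dz":0.0005,"rx":0,"ry":0,"rz":0},{"dx":0,"dy":0,"dz":0.001,"rx":0,"ry":0,"rz":0},{"dx":0,"dy":0,"dz":0.001,"rx":0,"ry":0,"rz":0},{"dx":0,"dy":0,"dz":0.001,"rx":0,"ry":0,"rz":0},{"dx":0,"dy":0,"dz":0.001,"rx":0,"ry":0,"rz":0}])

```text
time: 13.0
position: [0.4154, -0.1445, 0.116]
tool_rot: [0.999, -0.036, 0.001, 0.001]
ft_force: [-2.3, 0.2, 13.0]
grip_width: 0.0342
```

```bash
python3 g.py
```

```text
t 13.0 p [ 415.4 -144.5  116. ] yaw -4.13 tilt [ 0.09 -0.08] F [-2.3  0.2 13. ] M [ 0.06  0.49 -0.01] w 34.2
```

step_arm(targets=[{"dx":0,"dy":0,"dz":0.0005,"rx":0,"ry":0,"rz":0},{"dx":0,"dy":0,"dz":0.001,"rx":0,"ry":0,"rz":0},{"dx":0,"dy":0,"dz":0.001,"rx":0,"ry":0,"rz":0},{"dx":0,"dy":0,"dz":0.001,"rx":0,"ry":0,"rz":0},{"dx":0,"dy":0,"dz":0.001,"rx":0,"ry":0,"rz":0}])

```text
time: 13.62
position: [0.4154, -0.1448, 0.1159]
tool_rot: [0.999, -0.036, 0.001, 0.001]
ft_force: [-3.2, -0.1, 13.7]
grip_width: 0.0339
```

```bash
python3 g.py
```

```text
t 13.62 p [ 415.4 -144.8  115.9] yaw -4.1 tilt [ 0.11 -0.13] F [-3.2 -0.1 13.7] M [ 0.12  0.53 -0.03] w 33.9
```

step_arm(targets=[{"dx":0,"dy":0.0005,"dz":0.001,"rx":0,"ry":0,"rz":0},{"dx":0,"dy":0.0005,"dz":0.001,"rx":0,"ry":0,"rz":0},{"dx":0,"dy":0.0005,"dz":0.001,"rx":0,"ry":0,"rz":0},{"dx":0,"dy":0.0005,"dz":0.001,"rx":0,"ry":0,"rz":0},{"dx":0,"dy":0.0005,"dz":0.001,"rx":0,"ry":0,"rz":0}], gripper=0.45)

```text
time: 14.25
position: [0.4157, -0.1457, 0.1152]
tool_rot: [0.999, -0.036, 0.002, 0.002]
ft_force: [0.2, 0.2, 6.2]
grip_width: 0.0392
```

```bash
python3 g.py
```

```text
t 14.25 p [ 415.7 -145.7  115.2] yaw -4.08 tilt [ 0.17 -0.19] F [0.2 0.2 6.2] M [0.   0.18 0.02] w 39.2
```

step_arm(targets=[{"dx":0,"dy":-0.0015,"dz":0,"rx":0,"ry":0,"rz":0},{"dx":0,"dy":-0.0015,"dz":0,"rx":0,"ry":0,"rz":0},{"dx":0,"dy":-0.0015,"dz":0,"rx":0,"ry":0,"rz":0},{"dx":0,"dy":-0.0015,"dz":0,"rx":0,"ry":0,"rz":0},{"dx":0,"dy":-0.0015,"dz":0,"rx":0,"ry":0,"rz":0}], gripper=0.9)

```text
time: 14.88
position: [0.4158, -0.1442, 0.115]
tool_rot: [0.999, -0.036, 0.001, 0.001]
ft_force: [1.0, -1.4, -0.7]
grip_width: 0.0762
```

```bash
python3 g.py
```

```text
t 14.88 p [ 415.8 -144.2  115. ] yaw -4.09 tilt [ 0.15 -0.18] F [ 1.  -1.4 -0.7] M [ 0.07 -0.03  0.01] w 76.2
```

Rise straight up.

step_arm(targets=[{"dx":0,"dy":0,"dz":-0.015,"rx":0,"ry":0,"rz":0},{"dx":0,"dy":0,"dz":-0.04,"rx":0,"ry":0,"rz":0},{"dx":0,"dy":0,"dz":-0.08,"rx":0,"ry":0,"rz":0},{"dx":0,"dy":0,"dz":-0.12,"rx":0,"ry":0,"rz":0},{"dx":0,"dy":0,"dz":-0.14,"rx":0,"ry":0,"rz":0}])

```text
time: 15.5
position: [0.4161, -0.1441, 0.2571]
tool_rot: [0.999, -0.036, 0.003, 0.002]
ft_force: [0.3, -0.9, -0.6]
grip_width: 0.0784
```

step_arm(targets=[{"dx":0.03,"dy":-0.04,"dz":0,"rx":0,"ry":0,"rz":0},{"dx":0.05,"dy":-0.1,"dz":0,"rx":0,"ry":0,"rz":0},{"dx":0.07,"dy":-0.16,"dz":0,"rx":0,"ry":0,"rz":0},{"dx":0.07,"dy":-0.22,"dz":0,"rx":0,"ry":0,"rz":0},{"dx":0.07,"dy":-0.26,"dz":0,"rx":0,"ry":0,"rz":0}])

```text
time: 16.12
position: [0.5041, 0.113, 0.256]
tool_rot: [0.999, -0.035, 0.003, 0.002]
ft_force: [0.7, 0.8, 0.2]
grip_width: 0.0782
```

```bash
python3 g.py
python3 - <<'E'
from h import *
import pickle
o=[]
for n,(u,v) in (("scene",(330,215)),("top",(328,260))):
    c=viewer.camera(n);cv2.imwrite(f"pics/{n}6.png",c["img"]);pickle.dump(dict(c),open(n+"6.pkl","wb"))
    o.append(cv2.resize(c["img"][v-40:v+40,u-40:u+40],(400,400),interpolation=cv2.INTER_CUBIC))
cv2.imwrite("pics/z8.png",np.hstack(o))
E
```

```text
t 16.12 p [504.1 113.  256. ] yaw -3.96 tilt [ 0.3  -0.27] F [0.7 0.8 0.2] M [ 0.02 -0.03 -0.  ] w 78.2
```

View pics/z8.png

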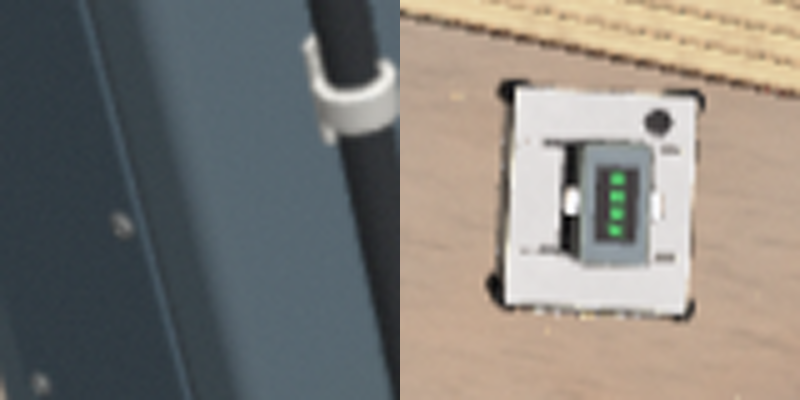

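Run:
```python
from h import *
import pickle
from m import rect
c=viewer.camera("top");P=cloud(c);X,Y,Z=np.moveaxis(P,2,0)
m=(abs(X-.415)<.05)&(abs(Y+.145)<.04)&(Z>.115)&(Z<.16)
lm=(abs(X-.415)<.05)&(abs(Y+.145)<.045)&(Z>.066)&(Z<.086)
print("head z",np.median(Z[m]),Z[m].std(),"lamp top z",np.median(Z[lm]))
A=np.c_[X[m],Y[m],np.ones(m.sum())];print("slopes",np.linalg.lstsq(A,Z[m],rcond=None)[0])
rect(c,m,float(np.median(Z[m])),"head")
c0=pickle.load(open("top0.pkl","rb"));Q=cloud(c0)
k=(abs(Q[...,0]-.472)<.03)&(abs(Q[...,1]-.165)<.03)&(Q[...,2]>.1);print("head in charger z (true .110)",np.median(Q[k][:,2]))
```

```text
head z 0.13235433613231434 0.0032944012995990675 lamp top z 0.0749904008967497
slopes [ 0.00277224 -0.05709589  0.12246304]
head c [ 415.5 -142.4] size [43.9 60. ] ang 88.36 npx 390
head in charger z (true .110) 0.10902728463602618
```

```bash
python3 -c "
from g import *
show();print(robot.hand_in())"
```

```text
t 16.27 p [503.9 112.  256. ] yaw -3.84 tilt [ 0.29 -0.3 ] F [-0.  -0.7 -0.3] M [-0.02  0.06  0.01] w 78.4
the job is handed in; nothing more can be done
None
```

I moved the pack from the charger to the lamp, pressed it home and let go. The last checks suggest it is latched. I handed the job in at 16.3 s of the 54 s allowed. The hand-in reports no verdict.

- **Charger:** I squeezed both tabs until flush (34 mm opening) and drew the pack straight up; the wrist-force readings during the lift stayed within about 3 N.
- **Lamp:** The pack entered the socket without touching the rim. The spring plate was met with the tool (TCP) at about 0.122 m and the hard stop was at about 0.116 m. That puts the seat about 43 mm below the mouth. The peak reading was about 17 N on the lamp, counting the pack's weight.
- **Release:** I opened the fingers in two stages so the tabs could spring out under the ledges, then backed away.

**Final checks:**
- **Height:** From the top camera, the head's top is at about 132.4 mm, and that camera reads about 1 mm low. A latched pack should stand at 133 mm and an unlatched one at about 138 mm or more.
- **Position:** The measured centre is about 1.5 mm from the socket's centre, well inside the 5 mm limit.
- **Tabs:** Both buttons show proud of the head in the picture.
- **Gripper:** It is clear of everything.

**Not confirmed:**
- **Scene camera:** The arm blocked its view of the lamp, so the final check rests on the top view alone.
- **Tilt:** A plane fitted to the head's depth points showed a slope of about 0.06. I think this comes from the lower-lying buttons in the selection, but I did not confirm it.
- **Earlier mismatch:** The two cameras differed by about 3 mm on where the charger stood. I took a value between them, close to the top camera's, and the grasp there needed no correction.

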